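Feed washers through the gate

TASK

Three thick steel washers lie on the raised wooden sorting tray. With your fingertips push them along the deck, one at a time, through the narrow gate in the metal fence so that each drops into the slot behind it before the next one follows. Do not pick any of them up, and leave the two bolts on the tray, the tin cup and the roll of masking tape where they are.

Things in the scene. Friction and masses are not known exactly. Their poses are not given: they have to be found in the camera images.
- tray: fixed wooden sorting tray; x points from its open near edge through the gate to the slot, y left, z up. Origin at table height under the middle of the slot's near edge (lip). Flat deck 66 mm above the table, x -185 to 0, y -115 to +115 mm. Metal rails 14 mm high, 8 mm thick stand on its left and right edges, x -82 to -2 mm, inner faces at y +-107 mm
- gate (a point): middle of the gate, on the deck (tray x -6, y 0 mm). A metal fence 14 mm high crosses the deck at tray x -10 to -2 mm; the gate is the one gap in it, 60 mm wide (y -30 to +30 mm) between two round steel posts, 12 mm diameter, 16 mm high, centred at y +-36 mm. Axes as the tray's
- slot (a point): centre of the slot's floor: an open pocket right behind the gate, tray x 0 to 75 mm, y -35 to +35 mm, its floor 4 mm above the table (62 mm below the deck); 8 mm thick walls on its left, right and far side rise to 80 mm above the table. Axes as the tray's
- washer_1: thick plain steel washer lying flat, outer diameter 37 mm, hole about 19 mm, 10 mm thick, about 55 g; origin at its centre, half-way up (5 mm above the deck while it lies there); z is its axis. Starts in the middle of the deck, 80 to 100 mm before the slot's lip, in line with the gate.
- washer_2: thick plain steel washer lying flat, outer diameter 37 mm, hole about 19 mm, 10 mm thick, about 55 g; origin at its centre, half-way up (5 mm above the deck while it lies there); z is its axis. Starts on the left part of the deck, 62 to 74 mm left of the gate's middle, 115 to 145 mm before the lip.
- washer_3: thick plain steel washer lying flat, outer diameter 37 mm, hole about 19 mm, 10 mm thick, about 55 g; origin at its centre, half-way up (5 mm above the deck while it lies there); z is its axis. Starts on the right part of the deck, 62 to 74 mm right of the gate's middle, 115 to 145 mm before the lip.
- bolt_up: loose flanged hex bolt standing head-down on the deck just before the fence, to the left or right of the gate (about 40 mm before the lip and 80 mm beside the gate's middle); 24 mm across, 27 mm high, origin at the centre of its underside; leave alone
- bolt_flat: loose hex bolt lying on the deck just before the fence on the other side of the gate (about 40 mm before the lip, 80 mm beside the gate's middle); 41 mm long along its y, 20 mm wide and high, origin at the centre of its underside; leave alone
- parts_cup: loose tin cup standing on the table to the right of the tray, 76 mm across, 61 mm high, origin at the centre of its underside; leave alone
- masking_tape: loose roll of yellow masking tape lying flat on the table to the left of the tray, 113 mm across, 24 mm high, origin at the centre of its underside; leave alone
There are look-alikes about, which are no part of the job. Leave any orange look-alike of the washer_2 alone. Leave any pink look-alike of the washer_3 alone.

How it is judged (in metres and radians):
On the way, in this order (a step that is already met when the one before it is completed fails the run):
1. a first washer has dropped into the slot, alone (((x of washer_1 in the frame of tray between 0.003 and 0.08 m and y of washer_1 in the frame of tray between -0.038 and 0.038 m and z of washer_1 in the frame of tray below 0.061 m) or (x of washer_2 in the frame of tray between 0.003 and 0.08 m and y of washer_2 in the frame of tray between -0.038 and 0.038 m and z of washer_2 in the frame of tray below 0.061 m) or (x of washer_3 in the frame of tray between 0.003 and 0.08 m and y of washer_3 in the frame of tray between -0.038 and 0.038 m and z of washer_3 in the frame of tray below 0.061 m))), for 0.2 s.
2. a second washer has dropped into the slot ((((x of washer_1 in the frame of tray between 0.003 and 0.08 m and y of washer_1 in the frame of tray between -0.038 and 0.038 m and z of washer_1 in the frame of tray below 0.061 m) and (x of washer_2 in the frame of tray between 0.003 and 0.08 m and y of washer_2 in the frame of tray between -0.038 and 0.038 m and z of washer_2 in the frame of tray below 0.061 m)) or ((x of washer_1 in the frame of tray between 0.003 and 0.08 m and y of washer_1 in the frame of tray between -0.038 and 0.038 m and z of washer_1 in the frame of tray below 0.061 m) and (x of washer_3 in the frame of tray between 0.003 and 0.08 m and y of washer_3 in the frame of tray between -0.038 and 0.038 m and z of washer_3 in the frame of tray below 0.061 m)) or ((x of washer_2 in the frame of tray between 0.003 and 0.08 m and y of washer_2 in the frame of tray between -0.038 and 0.038 m and z of washer_2 in the frame of tray below 0.061 m) and (x of washer_3 in the frame of tray between 0.003 and 0.08 m and y of washer_3 in the frame of tray between -0.038 and 0.038 m and z of washer_3 in the frame of tray below 0.061 m)))), for 0.2 s.
3. the third washer has dropped into the slot (x of washer_1 in the frame of tray between 0.003 and 0.08 m and y of washer_1 in the frame of tray between -0.038 and 0.038 m and z of each of washer_1, washer_2, washer_3 in the frame of tray below 0.061 m and x of washer_2 in the frame of tray between 0.003 and 0.08 m and y of washer_2 in the frame of tray between -0.038 and 0.038 m and x of washer_3 in the frame of tray between 0.003 and 0.08 m and y of washer_3 in the frame of tray between -0.038 and 0.038 m), for 0.2 s.
At the end, for the whole second after the job is handed in: all three washers are at rest (under 30 mm/s) in the slot pocket behind the gate, their centres more than 5 mm below deck level (all of step 3 and linear speed of each of washer_1, washer_2, washer_3 below 0.03 m/s); the robot touches nothing.
It fails at once if a washer is lifted (its centre more than 12 mm above where it lay on the deck) (height (world z) of any of washer_1, washer_2, washer_3 above 0.083 m).
It fails at once if a bolt on the tray is disturbed (moved over 15 mm or tipped) (distance of any of bolt_up, bolt_flat from where it was at the start of the episode above 0.015 m or angle between bolt_up's own z axis and vertical above 0.5 rad).
It fails at once if the tin cup or the tape is disturbed (moved over 20 mm) (distance of any of parts_cup, masking_tape from where it was at the start of the episode above 0.02 m).
It also fails if it takes over 72 s, if anything falls off the work surface, if the arm or the gripper's body presses on something with over 40 N, if the wrist force passes 120 N, or if a joint passes its speed limit or range.

ROBOT

A 6-joint arm with a two-finger parallel gripper is mounted at the origin on a cart in front of the work surface, level with it; the furniture and walls round the work are solid. World frame = base frame: x ahead of the robot, y to its left, z up, the work surface at z = 0. Lengths are in mm, angles in degrees, forces in N, time in s.
With the tool pointing down it reaches from about 350 to 975 mm from the base axis. Payload 4.9 kg.
Tool frame: the origin (TCP) lies at the very end of the fingers, on their centre line; the grasp point (between the pads) lies behind it (grip_depth is the z of the grasp point in the tool frame, in mm); z points along the fingers, y is the line along which they close (so a half turn about z gives the same grasp; the last joint's range is limited). The gripper opens to 85 mm and grips with 20 to 120 N. Pads are 22 mm wide; open, the fingers measure 114 mm over their backs; the gripper's body (76 mm by 85 mm) begins 54 mm behind the grasp point. The pads swing forward as they close: fully open they stand 13 mm farther back than shut.
Start: joints at [-75.573, 3.019, 92.412, -0, 84.569, -6.818], TCP at [226.469, -582.506, 231.304] pointing down, gripper open.
Joint ranges: [-172.51, 172.51], [-57.92, 126.97], [3.15, 148.05], [-58.71, 238.71], [5.1, 150.11], [-179.66, 179.66]. Speed limits (degrees/s): [147.25, 147.25, 180, 180, 180, 180].

INTERFACE

Orientations are given as [roll, pitch, yaw] about the fixed x, y, z axes, in that order (R = Rz(yaw) Ry(pitch) Rx(roll)).
In Python, from workcell import * gives the robot as it stands.
- The arm moves only by the shell command python3 -m handwheel 'ROWS'. ROWS is JSON, a list of rows, each a list of 3 entries, a list of its own where there are three numbers: the shift along the tool's x, y, z in mm, then the turn, a rotation vector about the tool's x, y, z in degrees, then the finger opening in mm, from 0 to 85.4. In form: [[[x, y, z], [wx, wy, wz], claw], ...]. A call has 1 to 10 rows; each row shifts and turns the commanded pose from where the row before left it, along the tool's axes as they then stand; what a row does not reach is not made up. A row lasts 1/10 s, in which the tool goes at most 50 mm and 8.59 degrees, less where a joint would pass 70% of its speed; a pose out of reach is approached as far as the arm can. A call is refused whole if a number of a shift passes 50 or a number of a turn 8.59, either way. A call with a gripper value outside its range is refused whole. The fingers move at their own pace and stop on an object; the grip force is fixed at half the most. Time passes only in rows, so rows that do not move let the fingers close. It gives the time, the measured TCP pose, the force, the opening and the grip force at its end, in the units of the state.
- observe(): the state, without advancing time (a new reading comes with each control period).
- snapshot(name): name is "scene" or "side" or "wrist"; returns (picture, depth): 480x640x3 uint8, red, green, blue; 480x640 float32, mm along the optical axis (not along the pixel's ray), 0 where there is no reading.
- camera_model(name): a dict with "fx", "fy", "cx", "cy" (pixels), "cam_to_world" (4x4, takes a point from camera to world coordinates); the wrist camera has in their place "hand_eye" (4x4, takes a point from camera to tool coordinates, whose origin is the TCP and whose axes are the flange's). Camera axes: x right, y up, looking along -z (the intrinsics and any distortion apply to the point x, -y, -z); pixel columns grow to the right and rows downward; lengths in mm; the calibration is good to about 2 mm. A picture is of the moment at which its call begins: read the wrist's pose just before it. camera_model takes no time and is no camera call.
- sign_off(): hands the job in; it is judged then, once.
The state is a dict: "time_s": time; "qpos": joint angles; "joint_velocities": joint speeds; "joint_efforts": joint torques, N m; "ee_pos": TCP position; "tool_rot": TCP orientation; "wrist_force": force on the tool from outside, world axes, zero at the start; "ft_torque": the same for the moment, N m; "opening": finger opening in mm; "grip_force": force on a finger pad.
Only numpy, scipy, OpenCV 4.12 (cv2) and the standard library are available. Lean on these libraries where they do the work, as an engineer would, in place of code of your own. Each camera call takes 0.05 s, during which the arm holds its last target. There are 200 camera calls.

## Working session

There is one attempt and no reset: what is moved stays moved. The work goes in short steps, Python scripts to look and compute and a shell command to move; the robot and the scene stay as the last step left them, time stands still between calls to the robot, and variables do not carry over. Pictures are saved under pics/ and viewed, at most 10 in all, crops included, and the job is handed in when it is done.

```bash
ls; mkdir -p pics; python3 - <<'E'
from workcell import *
import cv2
s=observe();print(s)
for n in("scene","side"):
    p,d=snapshot(n);cv2.imwrite(f"pics/{n}0.png",p[:,:,::-1]);import numpy as np;np.save(n,d)
    print({k:np.round(v,3).tolist() if hasattr(v,'__len__') else v for k,v in camera_model(n).items()})
print(camera_model("wrist"))
E
```

```text
pics
{'time_s': 0.0, 'qpos': array([-7.55730092e+01,  3.05711444e+00,  9.24930979e+01, -1.19488864e-04,
        8.45682815e+01, -6.81678929e+00]), 'joint_velocities': array([ 0.01090405, -0.10229986,  0.04201451, -0.03373291,  0.05770887,
        0.01780108]), 'joint_efforts': array([ 1.22543795e-03, -3.93689311e+01, -3.70169914e+01, -1.00029918e-04,
        7.14125839e-03, -1.47912264e-06]), 'ee_pos': array([ 226.31706736, -581.91125828,  230.0540938 ]), 'tool_rot': array([-1.79882330e+02, -1.39465131e-02,  2.12437772e+01]), 'wrist_force': array([ 0.11517114, -0.51063922,  0.62288762]), 'ft_torque': array([ 0.04147583,  0.01551934, -0.02482468]), 'grip_force': 0.0, 'opening': 85.27375384314082}
{'fx': 534.4424817488235, 'fy': 534.4424817488235, 'cx': 317.98507278534026, 'cy': 242.66581943790584, 'cam_to_world': [[0.882, 0.265, -0.389, -3.573], [-0.471, 0.462, -0.752, -1066.197], [-0.019, 0.846, 0.532, 855.099], [0.0, 0.0, 0.0, 1.0]]}
{'fx': 472.2940139911676, 'fy': 472.2940139911676, 'cx': 331.98400197645634, 'cy': 241.87611175083245, 'cam_to_world': [[-0.885, 0.315, -0.342, 226.735], [-0.465, -0.579, 0.67, 678.693], [0.013, 0.752, 0.659, 728.096], [0.0, 0.0, 0.0, 1.0]]}
{'fx': 380.5292117570533, 'fy': 380.5292117570533, 'cx': 322.9290897820437, 'cy': 242.61984793228999, 'hand_eye': array([[ 1.75136833e-04,  9.59062132e-01,  2.83195684e-01,
         7.24832818e+01],
       [ 9.99999677e-01,  5.40437181e-05, -8.01453104e-04,
        -5.30908828e-01],
       [-7.83948271e-04,  2.83195733e-01, -9.59061814e-01,
        -1.42547184e+02],
       [ 0.00000000e+00,  0.00000000e+00,  0.00000000e+00,
         1.00000000e+00]])}
```

View pics/scene0.png

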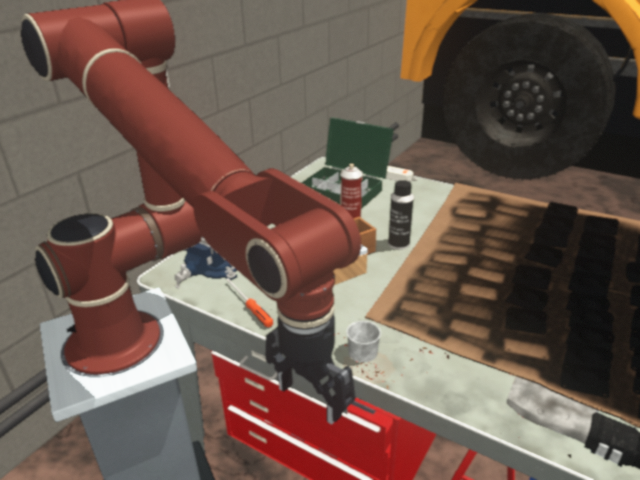

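View pics/side0.png

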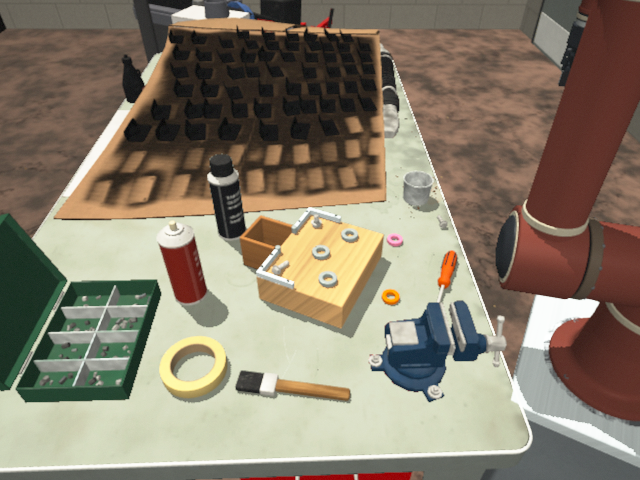

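The side view shows the tray: washers at about (349,235), (321,252) and (328,280), slot box at (268,240), bolts at (316,223) and (280,268). The arm hides the tray in the scene view.

```bash
cat > h.py <<'E'
import numpy as np,cv2
from workcell import *
def ray(n,u,v,z):
    c=camera_model(n)
    if n=="wrist":
        from scipy.spatial.transform import Rotation as R
        s=observe();T=np.eye(4);T[:3,:3]=R.from_euler('xyz',s['tool_rot'],degrees=True).as_matrix();T[:3,3]=s['ee_pos'];M=T@c['hand_eye']
    else: M=np.array(c['cam_to_world'])
    d=M[:3,:3]@np.array([(u-c['cx'])/c['fx'],-(v-c['cy'])/c['fy'],-1]);o=M[:3,3]
    return o+d*(z-o[2])/d[2]
E
python3 - <<'E'
from h import *
p=cv2.imread("pics/side0.png")[190:340,230:430]
cv2.imwrite("pics/crop.png",cv2.resize(p,None,fx=4,fy=4,interpolation=cv2.INTER_CUBIC))
for u,v in[(349,235),(321,252),(328,280)]: print(ray("side",u,v,76).round(1))
E
```

```text
[544.  -22.1  76. ]
[570.7  53.6  76. ]
[520.7 117.   76. ]
```

View pics/crop.png

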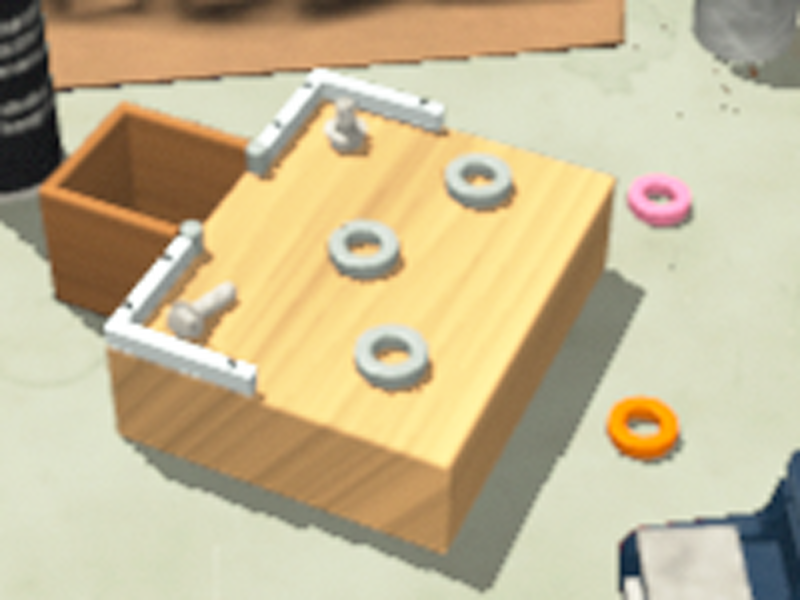

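The enlarged crop shows the deck's near corners at (614,180) and (447,468), post tops at about (191,229) and (259,152), and washer tops at about (479,178), (364,245) and (392,352). The standing bolt is to the right of the gate and the lying bolt to the left.

```bash
cat >> h.py <<'E'
def crop(u,v,z): return ray("side",230+(u-1.5)/4,190+(v-1.5)/4,z)
E
python3 - <<'E'
from h import *
cr=crop(614,180,66);cl=crop(447,468,66);pl=crop(191,229,82);pr=crop(259,152,82)
ol=crop(107,328,80);orr=crop(318,73,80)
for n in"cr cl pl pr ol orr".split(): print(n,globals()[n].round(1))
print("widths",np.linalg.norm(cr-cl),np.linalg.norm(pl-pr), np.linalg.norm(ol-orr))
# fit tray pose
P=np.array([cr,cl,pl,pr,ol,orr])[:,:2];T=np.array([[-185,-115],[-185,115],[-6,36],[-6,-36],[-2,115],[-2,-115.]])
a,b=T-T.mean(0),P-P.mean(0)
th=np.arctan2((a[:,0]*b[:,1]-a[:,1]*b[:,0]).sum(),(a*b).sum());R=np.array([[np.cos(th),-np.sin(th)],[np.sin(th),np.cos(th)]])
t=P.mean(0)-R@T.mean(0);print(np.degrees(th),t,"res",(T@R.T+t-P).round(1).tolist())
g=cv2.imread("pics/side0.png")
for u,v in[(479,178),(364,245),(392,352)]:
    w=crop(u,v,76)[:2];print("washer",w.round(1),(R.T@(w-t)).round(1))
for u,v in[(348,140),(203,310)]:
    w=crop(u,v,76)[:2];print("bolt",(R.T@(w-t)).round(1))
E
```

```text
cr [484.3 -69.4  66. ]
cl [471.5 156.8  66. ]
pl [653.5  88.3  82. ]
pr [655.   18.6  82. ]
ol [651.6 166.6  80. ]
orr [663.5 -59.8  80. ]
widths 226.5998243198607 69.77184877038191 226.7614297085649
3.072869956880939 [660.80173368  53.62836509] res [[-2.1, -1.7], [-1.6, 1.7], [-0.6, 0.9], [1.7, -1.2], [1.1, 1.7], [1.5, -1.5]]
washer [544.6 -25. ] [-120.3  -72.3]
washer [573.  51.] [-87.8   2. ]
washer [524.3 111.8] [-133.2   65.4]
bolt [-43.  -71.1]
bolt [-36.7  79. ]
```

```bash
cat >> h.py <<'E'
TH=np.radians(3.07);TR=np.array([[np.cos(TH),-np.sin(TH)],[np.sin(TH),np.cos(TH)]]);TT=np.array([660.8,53.6])
def tray(w): return TR.T@(np.asarray(w)[:2]-TT)
def todo(x,y,z,yaw):
    "yaw relative to tray; turn first, then shift in tool axes"
    s=observe();t=tray(s['ee_pos']);cy=s['tool_rot'][2]-3.07
    print("t",s['time_s'],"tcp tray",t.round(1),"z",s['ee_pos'][2].round(1),"rpy",s['tool_rot'].round(2),"open",round(s['opening'],1),"F",s['wrist_force'].round(1))
    d=np.array([x,y])-t;a=np.radians(yaw);c,q=np.cos(a),np.sin(a)
    print("turn wz",round(cy-yaw,2),"shift",[round(d[0]*c+d[1]*q,1),round(d[0]*q-d[1]*c,1),round(s['ee_pos'][2]-z,1)])
E
python3 - <<'E'
from h import *
todo(-140,0,200,0)
d=np.load("side.npy");c=camera_model("side");M=np.array(c['cam_to_world'])
v,u=np.mgrid[:480,:640];P=np.stack([(u-c['cx'])/c['fx']*d,-(v-c['cy'])/c['fy']*d,-d],-1)@M[:3,:3].T+M[:3,3]
for n,(u0,u1,v0,v1) in dict(vise=(370,480,300,400),bottle=(205,245,155,235),can=(160,205,220,300)).items():
    q=P[v0:v1,u0:u1].reshape(-1,3);q=q[q[:,2]>40];print(n,np.percentile(q,[1,50,99],axis=0).round(0).tolist())
E
```

```text
t 0.1 tcp tray [-467.9 -611.4] z 230.2 rpy [-1.7989e+02 -1.0000e-02  2.1250e+01] open 85.5 F [ 0.1  0.2 -0.4]
turn wz 18.18 shift [np.float64(327.9), np.float64(-611.4), np.float64(30.2)]
vise [[227.0, 97.0, 43.0], [298.0, 169.0, 95.0], [375.0, 219.0, 122.0]]
bottle [[798.0, -213.0, 40.0], [817.0, 37.0, 127.0], [1042.0, 54.0, 203.0]]
can [[753.0, 199.0, 42.0], [767.0, 237.0, 128.0], [803.0, 255.0, 191.0]]
```

```bash
python3 -m handwheel '[[[0,0,0],[0,0,6.06],16],[[0,0,0],[0,0,6.06],16],[[0,0,0],[0,0,6.06],16],[[20,-40,0],[0,0,0],16],[[24,-43,0],[0,0,0],16],[[24,-43,0],[0,0,0],16],[[24,-43,0],[0,0,0],16],[[24,-43,0],[0,0,0],16],[[24,-43,0],[0,0,0],16],[[24,-43,0],[0,0,0],16]]'
python3 -m handwheel '[[[24,-43,0],[0,0,0],16],[[24,-43,0],[0,0,0],16],[[24,-43,0],[0,0,0],16],[[24,-43,0],[0,0,0],16],[[24,-43,0],[0,0,0],16],[[24,-43,0],[0,0,0],16],[[24,-43,0],[0,0,0],16],[[20,-40,10],[0,0,0],16],[[0,0,0],[0,0,0],16],[[0,0,0],[0,0,0],16]]'
python3 - <<'E'
from h import *
todo(-140,0,200,0)
p,d=snapshot("wrist");cv2.imwrite("pics/w1.png",p[:,:,::-1])
E
```

```text
time_s: 1.1
ee_pos: [374.5, -274.2, 230.9]
tool_rot: [-180.0, 0.0, 3.0]
wrist_force: [0.9, -0.5, -0.5]
opening: 15.8
grip_force: 0.0
time_s: 2.1
ee_pos: [543.3, 75.1, 220.2]
tool_rot: [180.0, 0.1, 3.2]
wrist_force: [0.1, -0.3, -0.6]
opening: 15.7
grip_force: 0.0
t 2.1 tcp tray [-116.2   27.8] z 220.2 rpy [1.7998e+02 1.3000e-01 3.1900e+00] open 15.7 F [ 0.1 -0.3 -0.6]
turn wz 0.12 shift [np.float64(-23.8), np.float64(27.8), np.float64(20.2)]
```

View pics/w1.png

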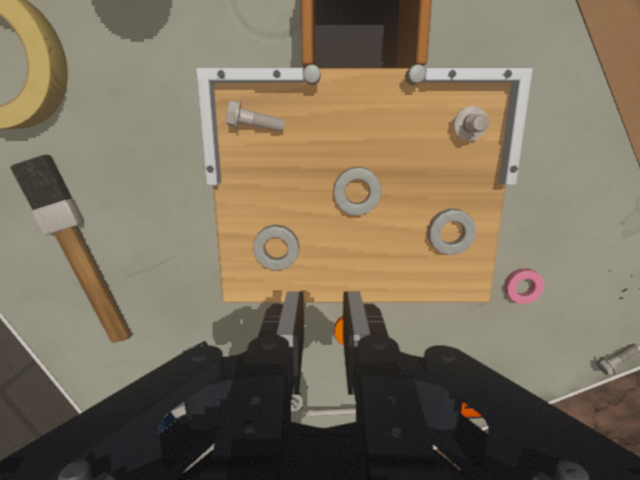

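The wrist view shows washer tops at (357,191), (276,247) and (453,231), posts at (312,73) and (417,73), and deck near corners at (223,302) and (491,302).

```bash
python3 - <<'E'
from h import *
L=[("post",312,73,82,(-6,36)),("post",417,73,82,(-6,-36)),("near",223,302,66,(-185,115)),("near",491,302,66,(-185,-115)),("rail",198,69,80,(-2,115)),("rail",531,69,80,(-2,-115))]
P=np.array([ray("wrist",u,v,z)[:2] for _,u,v,z,_ in L]);T=np.array([l[4] for l in L],float)
print([tray(p).round(1).tolist() for p in P])
a,b=T-T.mean(0),P-P.mean(0)
th=np.arctan2((a[:,0]*b[:,1]-a[:,1]*b[:,0]).sum(),(a*b).sum());R=np.array([[np.cos(th),-np.sin(th)],[np.sin(th),np.cos(th)]])
t=P.mean(0)-R@T.mean(0);print(np.degrees(th),t,"res",(T@R.T+t-P).round(1).tolist())
for u,v in[(357,191),(276,247),(453,231),(255,117),(471,124)]: w=ray("wrist",u,v,76)[:2];print(tray(w).round(1),(R.T@(w-t)).round(1))
E
```

```text
[[-6.6, 34.7], [-6.5, -36.7], [-184.6, 112.5], [-184.7, -116.4], [-3.9, 112.7], [-3.7, -115.0]]
3.203096261485717 [660.1950192   52.33051415] res [[-0.2, -0.0], [-0.0, -0.5], [-1.3, 0.8], [-0.7, -0.3], [0.9, 1.1], [1.4, -1.1]]
[-88.1   1.5] [-87.4   2.9]
[-132.4   64.3] [-131.6   65.8]
[-119.3  -74.3] [-118.8  -72.8]
[-34.9  76. ] [-34.   77.3]
[-39.6 -79.5] [-39.1 -78.1]
```

```bash
sed -i 's/radians(3.07)/radians(3.2)/;s/660.8,53.6/660.2,52.3/;s/-3.07$/-3.2/;s/\[2\]-3.07/[2]-3.2/' h.py; python3 - <<'E'
from h import *
todo(-130,2.5,71,0)
E
```

```text
t 2.15 tcp tray [-115.4   28.4] z 220.7 rpy [1.7997e+02 8.0000e-02 3.0900e+00] open 15.9 F [-1.  -0.6  0.2]
turn wz -0.11 shift [np.float64(-14.6), np.float64(25.9), np.float64(149.7)]
```

```bash
python3 -m handwheel '[[[-14.5,26,0],[0,0,0],15],[[0,0,30],[0,0,0],15],[[0,0,40],[0,0,0],15],[[0,0,40],[0,0,0],15],[[0,0,25],[0,0,0],15],[[0,0,8],[0,0,0],15],[[0,0,4],[0,0,0],15],[[0,0,0],[0,0,0],15],[[0,0,0],[0,0,0],15]]'
python3 - <<'E'
from h import *
todo(-130,2.5,71,0)
E
```

```text
time_s: 3.05
ee_pos: [532.2, 47.3, 76.4]
tool_rot: [180.0, -0.2, 3.0]
wrist_force: [-0.7, 0.8, 0.0]
opening: 15.1
grip_force: 0.0
t 3.05 tcp tray [-128.1    2.2] z 76.4 rpy [179.98  -0.2    3.04] open 15.1 F [-0.7  0.8  0. ]
turn wz -0.16 shift [np.float64(-1.9), np.float64(-0.3), np.float64(5.4)]
```

```bash
python3 -m handwheel '[[[0,0,3],[0,0,0],15],[[0,0,2],[0,0,0],15],[[8,0,0],[0,0,0],15],[[10,0,0],[0,0,0],15],[[10,0,0],[0,0,0],15],[[10,0,0],[0,0,0],15],[[10,0,0],[0,0,0],15],[[10,0,0],[0,0,0],15],[[7,0,0],[0,0,0],15],[[0,0,0],[0,0,0],15]]'
python3 - <<'E'
from h import *
todo(-16,2,71,0)
p,d=snapshot("wrist");cv2.imwrite("pics/w2.png",p[:,:,::-1])
E
```

```text
time_s: 4.05
ee_pos: [596.7, 51.1, 69.4]
tool_rot: [180.0, -0.0, 3.1]
wrist_force: [-0.4, -0.2, -0.4]
opening: 15.2
grip_force: 0.0
t 4.05 tcp tray [-63.4   2.4] z 69.4 rpy [ 1.80e+02 -4.00e-02  3.07e+00] open 15.2 F [-0.4 -0.2 -0.4]
turn wz -0.13 shift [np.float64(47.4), np.float64(0.4), np.float64(-1.6)]
```

View pics/w2.png

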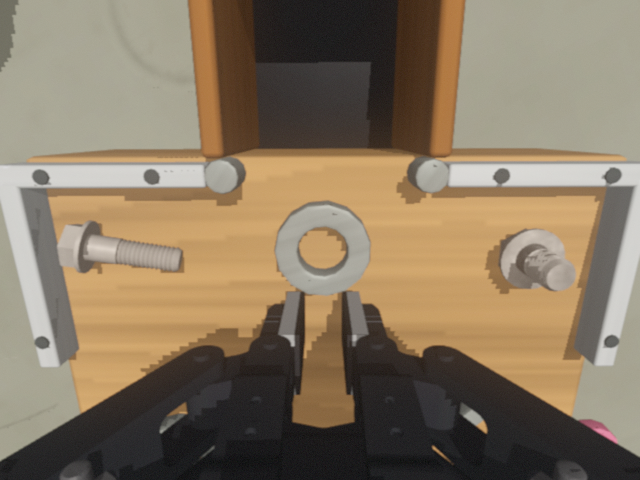

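The washer at (323,248) sits squarely on both fingertips and is in line with the gate, whose posts are at (223,175) and (430,175). I'll push it through.

```bash
python3 -m handwheel '[[[8,0,-1],[0,0,0],15],[[10,0,0],[0,0,0],15],[[10,0,0],[0,0,0],15],[[10,0,0],[0,0,0],15],[[10,0,0],[0,0,0],15],[[2,0,0],[0,0,0],15],[[0,0,0],[0,0,0],15],[[-20,0,0],[0,0,0],15],[[-20,0,-20],[0,0,0],15],[[0,0,-40],[0,0,0],15]]'
python3 -m handwheel '[[[-40,0,-30],[0,0,0],15],[[-30,0,-35],[0,0,0],15],[[0,0,-30],[0,0,0],15],[[0,0,0],[0,0,0],15],[[0,0,0],[0,0,0],15]]'
python3 - <<'E'
from h import *
todo(-16,2,71,0)
p,d=snapshot("wrist");cv2.imwrite("pics/w3.png",p[:,:,::-1])
E
```

```text
time_s: 5.1
ee_pos: [599.7, 51.9, 125.3]
tool_rot: [-179.9, 0.7, 3.1]
wrist_force: [0.6, -0.3, -0.8]
opening: 14.7
grip_force: 0.0
time_s: 5.6
ee_pos: [535.9, 47.9, 226.1]
tool_rot: [180.0, -0.1, 3.1]
wrist_force: [0.6, -0.0, -0.5]
opening: 15.0
grip_force: 0.0
t 5.6 tcp tray [-124.4    2.6] z 226.1 rpy [ 1.7999e+02 -1.1000e-01  3.0700e+00] open 15.0 F [ 0.6 -0.  -0.5]
turn wz -0.13 shift [np.float64(108.4), np.float64(0.6), np.float64(155.1)]
```

View pics/w3.png

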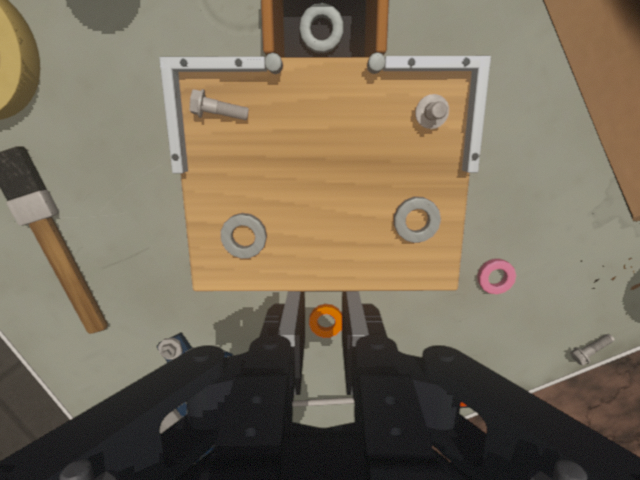

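The two other washers are still in place, at (244,236) and (417,220). Washer 1 shows in the slot at (322,28); I'll check its height from the depth image.

```bash
cat >> h.py <<'E'
def cloud(d):
    from scipy.spatial.transform import Rotation as R
    c=camera_model("wrist");s=observe();T=np.eye(4);T[:3,:3]=R.from_euler('xyz',s['tool_rot'],degrees=True).as_matrix();T[:3,3]=s['ee_pos'];M=T@c['hand_eye']
    v,u=np.mgrid[:480,:640];P=np.stack([(u-c['cx'])/c['fx']*d,-(v-c['cy'])/c['fy']*d,-d],-1)@M[:3,:3].T+M[:3,3]
    P[...,:2]=(P[...,:2]-TT)@TR;return P
E
python3 - <<'E'
from h import *
todo(-40,0,226,0)
p,d=snapshot("wrist");P=cloud(d)
for r in range(2,60,4): print(r,P[r,322].round(0),P[r,305].round(0),P[r,340].round(0))
E
```

```text
t 5.65 tcp tray [-125.     2.6] z 224.5 rpy [-1.80e+02  5.00e-02  3.06e+00] open 14.9 F [-0.   0.7  0.1]
turn wz -0.14 shift [np.float64(85.0), np.float64(2.6), np.float64(-1.5)]
2 [48.  3. 10.] [50. 18.  3.] [ 50. -12.   2.]
6 [44.  3. 11.] [47. 18.  3.] [ 47. -12.   3.]
10 [41.  3. 13.] [41. 17. 12.] [ 43. -12.   4.]
14 [40.  3.  5.] [38. 17. 12.] [ 38. -11.  12.]
18 [38.  3.  3.] [35. 17. 13.] [ 35. -11.  13.]
22 [35.  4.  2.] [32. 18. 13.] [ 32. -11.  13.]
26 [32.  4.  3.] [29. 18. 12.] [ 29. -11.  13.]
30 [-53.   3. 366.] [27. 18. 11.] [ 26. -11.  14.]
34 [26.  4.  2.] [23. 18. 13.] [ 24. -11.  12.]
38 [20.  4. 13.] [21. 18. 12.] [ 22. -12.   3.]
42 [17.  4. 13.] [18. 18.  9.] [ 19. -12.   2.]
46 [14.  4. 14.] [16. 18.  3.] [ 17. -12.   1.]
50 [12.  4.  7.] [13. 18.  2.] [ 13. -12.   1.]
54 [10.  4.  4.] [10. 18.  3.] [ 10. -12.   3.]
58 [-3.  4. 65.] [-3. 16. 65.] [ -3. -10.  64.]
```

Washer 1 lies flat on the slot floor, with its top at about 13 mm. Washer 2 comes next: a straight diagonal push through the gate.

```bash
cat > w.py <<'E'
from h import *
p,d=snapshot("wrist");P=cloud(d)
m=((P[...,2]>72)&(P[...,2]<80)&(P[...,0]<-20)&(abs(P[...,1])<98)).astype(np.uint8)
n,l,s,c=cv2.connectedComponentsWithStats(cv2.morphologyEx(m,cv2.MORPH_OPEN,np.ones((3,3))))
for i in range(1,n):
    if s[i,4]>300:
        k,_=cv2.findContours((l==i).astype(np.uint8),0,1);(u,v),r=cv2.minEnclosingCircle(k[0]);print((round(u),round(v)),round(r),tray(ray("wrist",u,v,76)).round(1))
E
python3 - <<'E'
import w
from h import todo
todo(-169,85.2,71,-27.6)
E
```

```text
(433, 108) 18 [-38.7 -76.2]
(223, 104) 24 [-35.6  74.5]
(418, 218) 24 [-119.5  -70.8]
(242, 235) 23 [-132.5   67.1]
t 5.75 tcp tray [-125.3    2.7] z 223.2 rpy [-179.98    0.19    3.06] open 15.0 F [-0.1 -0.5  0.1]
turn wz 27.46 shift [np.float64(-76.9), np.float64(-52.9), np.float64(152.2)]
```

```bash
python3 -m handwheel '[[[0,0,0],[0,0,6.9],15],[[0,0,0],[0,0,6.9],15],[[0,0,0],[0,0,6.9],15],[[0,0,0],[0,0,6.9],15],[[-26,-18,0],[0,0,0],15],[[-26,-18,20],[0,0,0],15],[[-25,-17.5,40],[0,0,0],15],[[0,0,50],[0,0,0],15],[[0,0,30],[0,0,0],15],[[0,0,0],[0,0,0],15]]'
python3 - <<'E'
from h import *
todo(-169,86,71,-27.8)
E
```

```text
time_s: 6.75
ee_pos: [482.5, 128.1, 78.4]
tool_rot: [179.6, 0.7, -24.5]
wrist_force: [-0.6, -0.1, -0.5]
opening: 15.4
grip_force: 0.0
t 6.75 tcp tray [-173.2   85.6] z 78.4 rpy [179.59   0.69 -24.51] open 15.4 F [-0.6 -0.1 -0.5]
turn wz 0.09 shift [np.float64(3.5), np.float64(-2.3), np.float64(7.4)]
```

```bash
python3 -m handwheel '[[[0,-2,3],[0,0,0],15],[[0,0,3],[0,0,0],15],[[10,0,0],[0,0,0],15],[[8,0,0],[0,0,0],15],[[10,0,0],[0,0,0],15],[[10,0,0],[0,0,0],15],[[10,0,0],[0,0,0],15],[[10,0,0],[0,0,0],15],[[10,0,0],[0,0,0],15],[[0,0,0],[0,0,0],15]]'
python3 -m handwheel '[[[8,0,0],[0,0,0],15],[[10,0,0],[0,0,0],15],[[7,0,0],[0,0,0],15],[[0,0,0],[0,0,0],15]]'
python3 - <<'E'
import w,cv2
from h import todo
todo(-13,3.6,71,-27.8)
cv2.imwrite("pics/w4.png",w.p[:,:,::-1])
E
```

```text
time_s: 7.75
ee_pos: [551.9, 101.4, 79.7]
tool_rot: [-180.0, -0.0, -24.6]
wrist_force: [-0.7, -0.3, 1.2]
opening: 15.2
grip_force: 0.0
time_s: 8.15
ee_pos: [574.4, 91.2, 79.8]
tool_rot: [-180.0, -0.0, -24.6]
wrist_force: [0.2, -0.4, 0.6]
opening: 15.0
grip_force: 0.0
(566, 59) 40 [-38.4 -75.5]
(607, 254) 47 [-115.8  -68.4]
(196, 240) 47 [-33.6  75.1]
(322, 407) 34 [-127.6   67.7]
t 8.2 tcp tray [-84.1  43.9] z 79.6 rpy [-1.800e+02  1.000e-02 -2.456e+01] open 15.0 F [-0.2 -1.3 -0.5]
turn wz 0.04 shift [np.float64(81.7), np.float64(2.5), np.float64(8.6)]
```

View pics/w4.png

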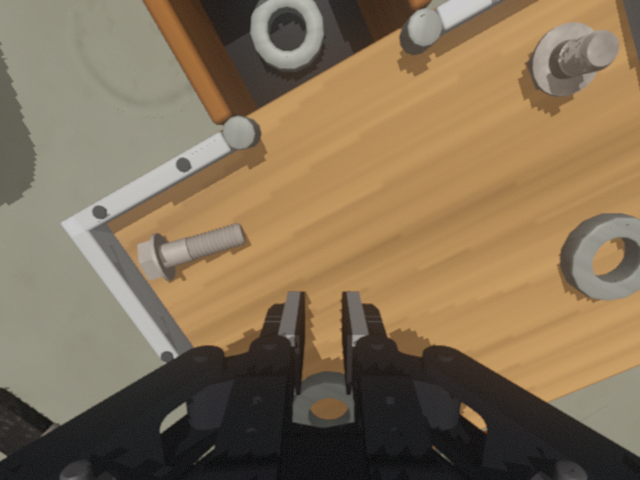

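The tips stayed at z 80, so they went over washer 2 without moving it; it is still behind the fingers at (322,407). I'll back up, descend, and check the height before pushing.

```bash
python3 -m handwheel '[[[0,0,-20],[0,0,0],15],[[-30,0,0],[0,0,0],15],[[-35,0,0],[0,0,0],15],[[-32,0,0],[0,0,0],15],[[0,0,0],[0,0,0],15],[[0,0,0],[0,0,0],15]]'
python3 - <<'E'
import w
from h import todo
todo(-169,86,71,-27.8)
E
```

```text
time_s: 8.8
ee_pos: [484.9, 132.2, 99.7]
tool_rot: [-180.0, -0.0, -24.5]
wrist_force: [-0.2, -0.1, 0.2]
opening: 15.1
grip_force: 0.0
(610, 26) 38 [-123.6  -61.4]
(329, 196) 41 [-131.4   66.9]
t 8.85 tcp tray [-169.8   89.2] z 100.0 rpy [-1.7997e+02 -6.0000e-02 -2.4520e+01] open 15.0 F [ 0.1 -0.2  0.4]
turn wz 0.08 shift [np.float64(2.2), np.float64(2.5), np.float64(29.0)]
```

```bash
python3 -m handwheel '[[[0,2.5,10],[0,0,0],15],[[0,0,10],[0,0,0],15],[[0,0,5],[0,0,0],15],[[0,0,4],[0,0,0],15],[[0,0,0],[0,0,0],15],[[0,0,0],[0,0,0],15],[[0,0,0],[0,0,0],15]]'
python3 - <<'E'
from h import *
todo(-169,86,71,-27.8)
E
```

```text
time_s: 9.55
ee_pos: [484.5, 129.7, 71.0]
tool_rot: [-180.0, -0.0, -24.5]
wrist_force: [-0.1, 0.6, -0.3]
opening: 15.0
grip_force: 0.0
t 9.55 tcp tray [-171.1   87. ] z 71.0 rpy [-1.7998e+02 -4.0000e-02 -2.4530e+01] open 15.0 F [-0.1  0.6 -0.3]
turn wz 0.07 shift [np.float64(2.3), np.float64(-0.1), np.float64(-0.0)]
```

```bash
python3 -m handwheel '[[[9,0,0],[0,0,0],15],[[8,0,0],[0,0,0],15],[[10,0,0],[0,0,0],15],[[10,0,0],[0,0,0],15],[[10,0,0],[0,0,0],15],[[10,0,0],[0,0,0],15],[[10,0,0],[0,0,0],15],[[10,0,0],[0,0,0],15],[[10,0,0],[0,0,0],15],[[0,0,0],[0,0,0],15]]'
python3 -m handwheel '[[[5,0,0],[0,0,0],15],[[3,0,0],[0,0,0],15],[[0,0,0],[0,0,0],15],[[0,0,0],[0,0,0],15]]'
python3 - <<'E'
import w
from h import todo
todo(-13,3.6,71,-27.8)
E
```

```text
time_s: 10.55
ee_pos: [564.7, 92.8, 70.8]
tool_rot: [-180.0, -0.1, -24.6]
wrist_force: [-0.2, 0.1, -0.2]
opening: 15.1
grip_force: 0.0
time_s: 10.95
ee_pos: [570.4, 90.2, 70.5]
tool_rot: [180.0, -0.0, -24.5]
wrist_force: [-0.2, 0.9, -0.7]
opening: 14.9
grip_force: 0.0
(578, 44) 44 [-38.2 -76.1]
(322, 256) 54 [-64.   31.7]
(618, 256) 48 [-116.   -68.1]
(182, 240) 50 [-33.6  75.1]
t 11.0 tcp tray [-87.5  42.9] z 70.6 rpy [-180.     -0.    -24.53] open 14.8 F [-0.4 -0.4 -0.4]
turn wz 0.07 shift [np.float64(84.3), np.float64(0.0), np.float64(-0.4)]
```

```bash
python3 -m handwheel '[[[8,0,0],[0,0,0],15],[[10,0,0],[0,0,0],15],[[10,0,0],[0,0,0],15],[[10,0,0],[0,0,0],15],[[10,0,0],[0,0,0],15],[[10,0,0],[0,0,0],15],[[10,0,0],[0,0,0],15],[[10,0,0],[0,0,0],15],[[7,0,0],[0,0,0],15],[[0,0,0],[0,0,0],15]]'
python3 -m handwheel '[[[0,0,0],[0,0,0],15],[[-20,0,0],[0,0,0],15],[[-20,0,-20],[0,0,0],15],[[0,0,-40],[0,0,0],15],[[0,0,-45],[0,0,0],15],[[0,0,-45],[0,0,0],15],[[0,0,0],[0,0,0],15],[[0,0,0],[0,0,0],15]]'
python3 - <<'E'
import w,cv2
from h import todo
todo(-160,-88,222,25)
cv2.imwrite("pics/w5.png",w.p[:,:,::-1])
E
```

```text
time_s: 12.0
ee_pos: [648.8, 54.3, 70.7]
tool_rot: [-180.0, -0.0, -24.6]
wrist_force: [0.2, 0.7, 0.2]
opening: 15.2
grip_force: 0.0
time_s: 12.8
ee_pos: [612.0, 71.7, 222.6]
tool_rot: [-179.9, -0.2, -24.5]
wrist_force: [0.4, 0.5, -1.1]
opening: 14.9
grip_force: 0.0
(469, 251) 24 [-118.9  -70.8]
(256, 244) 20 [-35.8  75.3]
t 12.85 tcp tray [-48.   22.1] z 220.3 rpy [ 1.7999e+02  2.0000e-02 -2.4520e+01] open 14.8 F [ 0.3  0.  -1. ]
turn wz -52.72 shift [np.float64(-148.0), np.float64(52.5), np.float64(-1.7)]
```

View pics/w5.png

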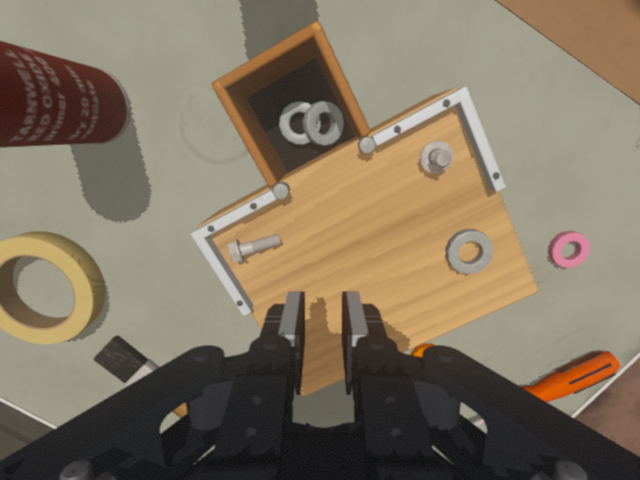

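Washer 2 is in the slot: two washers are visible there, at about (298,123) and (323,123). Washer 3 is at (469,251).

```bash
python3 -m handwheel '[[[0,0,0],[0,0,-8.55],15],[[0,0,0],[0,0,-8.55],15],[[0,0,0],[0,0,-8.55],15],[[0,0,0],[0,0,-8.55],15],[[0,0,0],[0,0,-8.55],15],[[0,0,0],[0,0,-8.55],15],[[0,0,0],[0,0,-8.55],15],[[0,0,0],[0,0,0],15],[[0,0,0],[0,0,0],15]]'
python3 - <<'E'
from h import *
todo(-157.6,-95.2,110,32.1)
E
```

```text
time_s: 13.75
ee_pos: [610.5, 71.5, 218.5]
tool_rot: [-179.9, 0.1, 35.1]
wrist_force: [0.5, -0.3, -0.6]
opening: 15.2
grip_force: 0.0
t 13.75 tcp tray [-48.5  22. ] z 218.5 rpy [-1.7989e+02  1.5000e-01  3.5140e+01] open 15.2 F [ 0.5 -0.3 -0.6]
turn wz -0.16 shift [np.float64(-154.7), np.float64(41.3), np.float64(108.5)]
```

```bash
python3 -m handwheel '[[[-38,10,0],[0,0,0],15],[[-39,10.5,0],[0,0,0],15],[[-39,10.5,0],[0,0,0],15],[[-39,10.5,0],[0,0,0],15],[[0,0,35],[0,0,0],15],[[0,0,40],[0,0,0],15],[[0,0,33],[0,0,0],15],[[0,0,0],[0,0,0],15],[[0,0,0],[0,0,0],15],[[0,0,0],[0,0,0],15]]'
python3 - <<'E'
import w
from h import todo
todo(-157.6,-95.2,71,32.1)
E
```

```text
time_s: 14.75
ee_pos: [510.5, -52.3, 114.9]
tool_rot: [179.8, -0.1, 35.3]
wrist_force: [0.2, -0.1, 0.2]
opening: 15.1
grip_force: 0.0
(429, 42) 31 [-38.4 -76.8]
(319, 193) 38 [-119.3  -71. ]
t 14.8 tcp tray [-155.1  -96.1] z 115.2 rpy [ 1.7981e+02 -1.6000e-01  3.5290e+01] open 15.1 F [ 0.1 -0.4  0.3]
turn wz -0.01 shift [np.float64(-1.6), np.float64(-2.1), np.float64(44.2)]
```

```bash
python3 -m handwheel '[[[-1.5,-2,15],[0,0,0],15],[[0,0,17],[0,0,0],15],[[0,0,8],[0,0,0],15],[[0,0,4],[0,0,0],15],[[0,0,0],[0,0,0],15],[[0,0,0],[0,0,0],15],[[0,0,0],[0,0,0],15]]'
python3 - <<'E'
from h import *
todo(-157.6,-95.2,71,32.1)
E
```

```text
time_s: 15.5
ee_pos: [507.3, -51.4, 69.4]
tool_rot: [179.9, -0.1, 35.3]
wrist_force: [-0.6, -0.2, -0.6]
opening: 14.8
grip_force: 0.0
t 15.5 tcp tray [-158.5  -95. ] z 69.4 rpy [ 1.7993e+02 -6.0000e-02  3.5320e+01] open 14.8 F [-0.6 -0.2 -0.6]
turn wz 0.02 shift [np.float64(0.6), np.float64(0.7), np.float64(-1.6)]
```

```bash
python3 -m handwheel '[[[9,0,-1.5],[0,0,0],15],[[8,0,0],[0,0,0],15],[[10,0,0],[0,0,0],15],[[10,0,0],[0,0,0],15],[[10,0,0],[0,0,0],15],[[10,0,0],[0,0,0],15],[[10,0,0],[0,0,0],15],[[10,0,0],[0,0,0],15],[[4,0,0],[0,0,0],15],[[0,0,0],[0,0,0],15]]'
python3 -m handwheel '[[[0,0,0],[0,0,0],15]]'
python3 - <<'E'
import w,cv2
from h import todo
todo(-12,-4,71,32.1)
cv2.imwrite("pics/w6.png",w.p[:,:,::-1])
E
```

```text
time_s: 16.5
ee_pos: [573.2, -4.0, 69.9]
tool_rot: [-180.0, -0.0, 35.3]
wrist_force: [0.2, -0.4, -0.7]
opening: 15.0
grip_force: 0.0
time_s: 16.6
ee_pos: [572.6, -4.3, 69.8]
tool_rot: [-180.0, 0.0, 35.3]
wrist_force: [0.1, 0.3, 0.2]
opening: 14.7
grip_force: 0.0
(94, 16) 37 [-38.6  67. ]
(321, 246) 48 [-65.1 -34.7]
(453, 245) 33 [-38.3 -76. ]
t 16.65 tcp tray [-90.7 -51.8] z 69.9 rpy [-1.7999e+02  1.0000e-02  3.5310e+01] open 15.2 F [ 0.6 -0.4 -0.6]
turn wz 0.01 shift [np.float64(92.1), np.float64(1.4), np.float64(-1.1)]
```

View pics/w6.png

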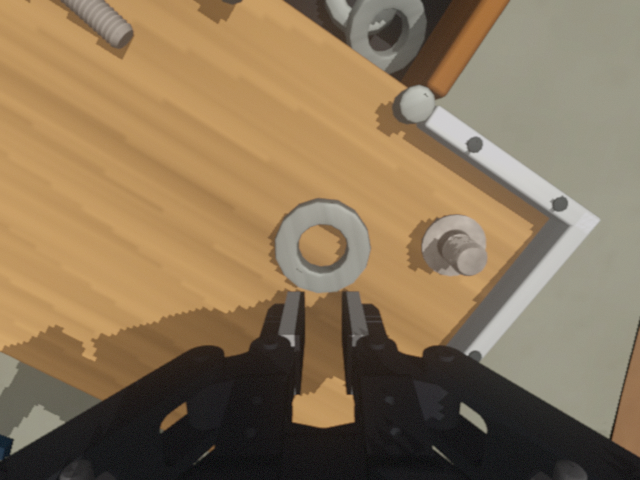

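The washer at (322,245) is cradled by both fingertips. Its path misses the right post at (417,103) and the left post near (232,0) by about 30 px each, so I'll push it through.

```bash
python3 -m handwheel '[[[8,0,-1],[0,0,0],15],[[10,0,0],[0,0,0],15],[[10,0,0],[0,0,0],15],[[10,0,0],[0,0,0],15],[[10,0,0],[0,0,0],15],[[10,0,0],[0,0,0],15],[[10,0,0],[0,0,0],15],[[10,0,0],[0,0,0],15],[[10,0,0],[0,0,0],15],[[4,0,0],[0,0,0],15]]'
python3 -m handwheel '[[[0,0,0],[0,0,0],15],[[0,0,0],[0,0,0],15],[[-20,0,0],[0,0,0],15],[[-20,0,-20],[0,0,0],15],[[0,0,-40],[0,0,0],15],[[0,0,-45],[0,0,0],15],[[0,0,-45],[0,0,0],15],[[0,0,0],[0,0,0],15],[[0,0,0],[0,0,0],15]]'
python3 - <<'E'
import w,cv2
from h import *
todo(-160,-88,222,25)
cv2.imwrite("pics/w7.png",w.p[:,:,::-1])
P=w.P;m=(P[...,0]>2)&(P[...,0]<73)&(abs(P[...,1])<33)
print("slot heights",np.percentile(P[m][:,2],[5,50,90,99]))
E
```

```text
time_s: 17.65
ee_pos: [648.8, 49.5, 71.1]
tool_rot: [180.0, -0.0, 35.3]
wrist_force: [0.1, -0.4, 0.1]
opening: 14.7
grip_force: 0.0
time_s: 18.55
ee_pos: [615.8, 25.4, 223.2]
tool_rot: [179.9, -0.2, 35.3]
wrist_force: [-0.9, -0.2, -2.3]
opening: 14.8
grip_force: 0.0
(216, 146) 24 [-36.8  74.8]
t 18.6 tcp tray [-46.9 -24.2] z 220.8 rpy [-1.7999e+02  1.0000e-02  3.5300e+01] open 15.3 F [-0.2 -0.  -1. ]
turn wz 7.1 shift [np.float64(-129.5), np.float64(10.0), np.float64(-1.2)]
slot heights [3.14371948e-01 1.54350243e+01 3.63335697e+02 3.63335697e+02]
```

View pics/w7.png

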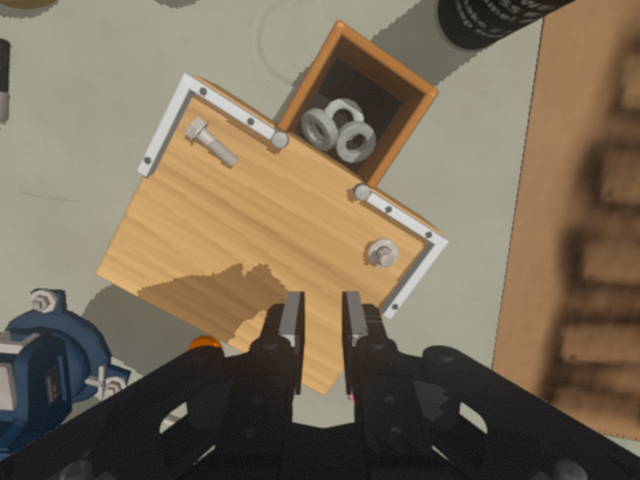

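All three washers are in the slot, at (320,130), (345,115) and (356,141), and the bolts haven't moved. I'll let things settle, check the margins, and hand in.

```bash
python3 -m handwheel '[[[0,0,0],[0,0,0],15],[[0,0,0],[0,0,0],15],[[0,0,0],[0,0,0],15]]' >/dev/null
python3 - <<'E'
from h import *
p,d=snapshot("wrist");P=cloud(d)
m=(P[...,2]>9)&(P[...,2]<100)&(P[...,0]>3)&(P[...,0]<70)&(abs(P[...,1])<32)
for c in [(320,130),(345,115),(356,141)]:
    k=np.zeros(m.shape,np.uint8);cv2.circle(k,c,19,1,-1);q=P[m&(k>0)];print(c,np.percentile(q,[5,50,95],axis=0).round(0).tolist())
print(sign_off())
E
```

```text
(320, 130) [[5.0, 4.0, 17.0], [15.0, 16.0, 35.0], [25.0, 29.0, 42.0]]
(345, 115) [[21.0, -8.0, 13.0], [35.0, 5.0, 16.0], [48.0, 19.0, 41.0]]
(356, 141) [[8.0, -29.0, 13.0], [21.0, -14.0, 21.0], [34.0, -0.0, 29.0]]
the job is handed in; nothing more can be done
None
```

All three washers were pushed one at a time through the gate and now lie in the slot, with the bolts not visibly moved and the cup and tape not approached; the job is handed in, but sign-off gave no verdict.

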